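# Press the flanged bushing into the pump housing

### The job

Fit the missing bushing of the pump housing: take the flanged brass bushing standing on the bench, put it nose first into the housing's empty bore and press it straight down until its flange is fully home on the housing's face, like the one already fitted beside it. It goes in stiffly; stop pressing as soon as the force rises hard at the shoulder, do not keep forcing it. Leave the plain brass sleeve without a flange where it stands.

Things in the scene. Friction and masses are not known exactly. Their poses are not given: they have to be found in the camera images.
- bushing: Loose flanged brass bushing standing upright, flange on top. Origin: centre of its underside, z up. Nose tapers from 26 to 38 mm diameter over the lowest 10 mm; body 38 mm up to 26 mm (shoulder = flange underside); flange 56 mm diameter from 26 to 40 mm (top). 14 mm hole, 110 g. Grip across the flange, tips above the shoulder. A low steel ball bearing (52 mm, 15 high, 24 mm hole) also lies about.
- housing: Aluminium pump housing, block 164 x 84 mm (its x, y), 45 mm high, clamped to the bench (196 mm over the low end clamps), turned any way. Origin: centre of its underside, z up. The empty bore is centred at its x = +45 mm; at x = -45 mm an identical bushing is already fitted, its flange standing 14 mm above the top face. Pipe stub at +y.
- bore (a point): Mouth centre of the empty bore (44 mm wide), level with the housing's top face. A dark spacer ring fits tightly 14 mm down: the bushing comes to stand on it, shoulder 12 mm above the face. Pressed, the ring yields with 8 to 10 N of friction and stays put; then the shoulder meets the rigid face and force rises steeply. A 20 N force stop suits; over 80 N between bushing and housing is damage.
- sleeve: A plain straight brass sleeve without flange, standing upright, 38 mm outside diameter, 20 mm hole, 40 mm high; origin at the centre of its underside. A spare for another job: to be left where it stands.
Mind the look-alikes: they are no part of the job. Leave any white look-alike of the bushing alone.

How it is judged:
At the end, for the whole second after the job is handed in: The bushing is in the empty bore, its axis within 5 mm of the bore's, upright within 7 degrees, its shoulder within 3 mm of the housing's face, at rest (horizontal distance between bushing and bore below 0.005 m and z of bushing in the frame of bore below -0.023 m and angle between bushing's own z axis and vertical below 0.12 rad and linear speed of bushing below 0.02 m/s); the robot touches nothing.
It fails at once if the bushing is forced into the housing with more than 80 N (contact force between bushing and housing above 80 N).
It fails at once if the plain sleeve is moved by more than 30 mm (distance of sleeve from where it was at the start of the episode above 0.03 m).
It also fails if it takes over 40 s, if anything falls off the work surface, if the arm or the gripper's body presses on something with over 40 N, if the wrist force passes 120 N, or if a joint passes its speed limit or range.

### The arm

A 7-joint arm with a two-finger parallel gripper is mounted at the origin on the work surface. World frame = base frame: x ahead of the robot, y to its left, z up, the work surface at z = 0. Lengths are in m, angles in rad, forces in N, time in s.
With the tool pointing down it reaches from about 0.35 to 0.9 m from the base axis. Payload 8.1 kg.
Tool frame: the origin (TCP) lies at the very end of the fingers, on their centre line; the grasp point (between the pads) lies 19 mm behind it (arm.tcp_to_grasp is the z of the grasp point in the tool frame, in m); z points along the fingers, y is the line along which they close (so a half turn about z gives the same grasp; the last joint's range is limited). The gripper opens to 92 mm and grips with 3 to 60 N. Pads are 19 mm wide; open, the fingers measure 130 mm over their backs; the gripper's body (75 mm by 190 mm) begins 47 mm behind the grasp point.
Start: joints at [-1.254, 0.434, 0.025, 1.573, -0.012, 1.134, -0.075], TCP at [0.255, 0.571, 0.227] pointing down, gripper open.
Joint ranges: [-2.62, 2.62], [-0.44, 2.09], [-1.27, 1.32], [0.08, 2.57], [-1.32, 4.46], [0.12, 2], [-2.74, 2.74]. Speed limits (rad/s): [2.22, 2.22, 3.01, 3.01, 3.14, 3.14, 3.14].

### API

Orientations are given as a rotation vector (axis times angle).
In Python, from cell import readout, vision, sign_off, arm gives the robot as it stands. The module is installed in compiled form; this text tells all that it offers.
- The arm moves only by the shell command python3 -m creep 'ROWS' [FORCE]. ROWS is JSON, a list of rows, each a list of 5 numbers: the shift along the tool's x, y, z in units of 4 cm (1.0 is 4 cm), then the turn about the tool's z in units of 4 degrees (1.0 is 4 degrees), then the opening, from 0 (shut) to 1 (fully open). A call has 1 to 12 rows; each row shifts and turns the commanded pose from where the row before left it, along the tool's axes as they then stand; what a row does not reach is not made up. A row lasts 1/8 s, in which the tool goes at most 62.5 mm and 10.7 degrees, less where a joint would pass 70% of its speed; a pose out of reach is approached as far as the arm can. A call with a number of a shift or a turn outside -1 to 1 is refused whole. A call with a gripper value outside its range is refused whole. The fingers move at their own pace and stop on an object; FORCE is the grip in N (left out, the last holds). Time passes only in rows, so rows that do not move let the fingers close. It gives the time, the measured TCP pose, the force, the opening and the grip force at its end, in the units of the state.
- readout.observe(): the state, without advancing time (a new reading comes with each control period).
- vision.get_image(name): name is "scene" or "top"; returns a dict with "pixels" (400x640x3 uint8, blue, green, red), "z_map" (400x640 float32, m along the optical axis (not along the pixel's ray), 0 where there is no reading), "camera_matrix" (3x3 intrinsics, pixels), "position" and "rotation" of the camera in the world. Camera axes: x right, y up, looking along -z (the intrinsics and any distortion apply to the point x, -y, -z); pixel columns grow to the right and rows downward; lengths in m; the calibration is good to about 2 mm. A picture is of the moment at which its call begins.
- sign_off(): hands the job in; it is judged then, once.
The state is a dict: "clock": time; "joints": joint angles; "dq": joint speeds; "joint_efforts": joint torques, N m; "position": TCP position; "ee_rot": TCP orientation; "force": force on the tool from outside, world axes, zero at the start; "ft_torque": the same for the moment, N m; "width": opening from 0.0 (shut) to 1.0 (fully open); "gripper_force": force on a finger pad.
Only numpy, scipy, OpenCV 4.12 (cv2) and the standard library are available. Lean on these libraries where they do the work, as an engineer would, in place of code of your own. Each camera call takes 0.05 s, during which the arm holds its last target. There are 200 camera calls.

## Working session

There is one attempt and no reset: what is moved stays moved. The work goes in short steps, Python scripts to look and compute and a shell command to move; the robot and the scene stay as the last step left them, time stands still between calls to the robot, and variables do not carry over. Pictures are saved under pics/ and viewed, at most 10 in all, crops included, and the job is handed in when it is done.

```bash
mkdir -p pics; cat > h.py <<'E'
import numpy as np, cv2
from cell import readout, vision, arm
def grab(n,tag):
    d=vision.get_image(n); np.savez(f'pics/{tag}.npz',**d); cv2.imwrite(f'pics/{tag}.png',d['pixels']); return d
def load(tag): return dict(np.load(f'pics/{tag}.npz'))
def ray(d,u,v):
    K=d['camera_matrix']; p=np.array([(u-K[0,2])/K[0,0],-(v-K[1,2])/K[1,1],-1.]); return d['rotation']@p
def on_plane(d,u,v,z):
    r=ray(d,u,v); return d['position']+r*(z-d['position'][2])/r[2]
def cloud(d):
    K=d['camera_matrix']; v,u=np.mgrid[:400,:640]; Z=d['z_map']
    P=np.stack([(u-K[0,2])/K[0,0]*Z,-(v-K[1,2])/K[1,1]*Z,-Z],-1)
    W=P@np.array(d['rotation']).T+d['position']; W[Z==0]=np.nan; return W
E
python3 - <<'E'
from h import *
for n in('scene','top'):
    d=grab(n,n+'0'); print(n,d['position'],np.round(d['rotation'],3),d['camera_matrix'].tolist(),[k for k in d])
print(readout.observe(),arm.tcp_to_grasp)
E
```

```text
scene [ 1.04927948 -0.0223532   0.69638698] [0.489 0.573 1.655] [[404.377302308997, 0.0, 322.32789979486193], [0.0, 404.377302308997, 200.334733482515], [0.0, 0.0, 1.0]] ['pixels', 'z_map', 'camera_matrix', 'position', 'rotation']
top [ 0.51445282 -0.08726397  0.85240908] [ 0.052 -0.084 -1.573] [[378.40355995250815, 0.0, 324.71734857829733], [0.0, 378.40355995250815, 199.64189492254792], [0.0, 0.0, 1.0]] ['pixels', 'z_map', 'camera_matrix', 'position', 'rotation']
{'clock': 0.1, 'joints': array([-1.25361251,  0.43514623,  0.024989  ,  1.5740193 , -0.01157589,
        1.13397903, -0.07510975]), 'dq': array([-2.03752081e-05, -1.94718943e-03,  1.63566669e-03, -7.02525938e-04,
        6.06604954e-04, -2.00754676e-03,  1.84242174e-03]), 'joint_efforts': array([ 2.88057745e-03, -6.69126749e+01,  9.87832211e-01, -3.15147042e+01,
       -6.06365036e-02,  3.73323401e-02,  2.59992493e-05]), 'position': array([0.25460427, 0.57028844, 0.22602292]), 'ee_rot': array([-6.54662563e-01, -3.07248211e+00,  2.20004344e-03]), 'force': array([-0.35271899, -0.16013886,  0.72413609]), 'ft_torque': array([ 0.02058691, -0.00099711,  0.02033762]), 'gripper_force': 0.0, 'width': 0.9972517718500258} -0.0188
```

Rotation is a rotation vector; fix helper and view.

```bash
sed -i "s/d=vision.get_image(n);/d=dict(vision.get_image(n)); d['rotation']=cv2.Rodrigues(np.array(d['rotation'],float))[0];/; s/def load(tag): return.*/def load(tag): return dict(np.load(f'pics\/{tag}.npz'))/" h.py
python3 - <<'E'
from h import *
for n in('scene','top'): d=grab(n,n+'1')
W=cloud(d); print(W[200,320],W[50,50])
E
```

```text
[ 0.58752642 -0.09402739 -0.0008207 ] [0.91189483 0.4920546  0.04938181]
```

View pics/top0.png

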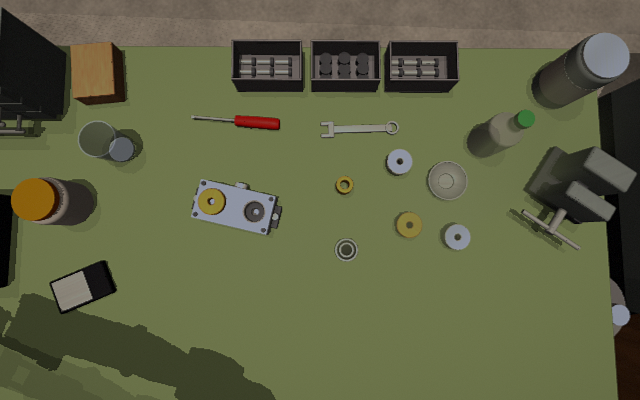

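View pics/scene0.png

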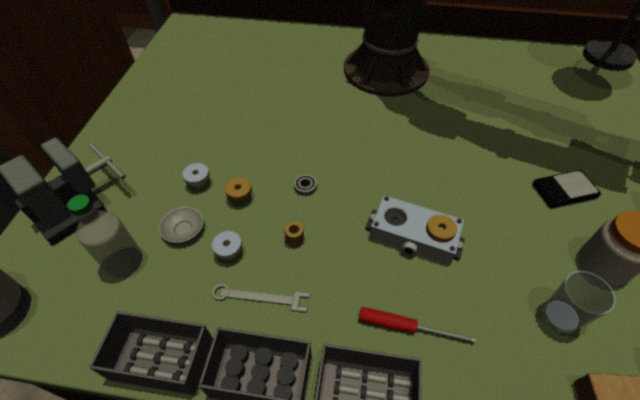

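The top view shows the bushing at (409,225), fitted bushing at (211,201), empty bore at (255,211), sleeve at (345,185), bearing at (346,250), and white look-alikes at (399,161) and (457,237). In the scene view the bushing is at (238,190), the bore at (396,216), and the fitted one at (442,228).

```bash
cat > m.py <<'E'
from h import *
def brass(d,c,r=24):
    hsv=cv2.cvtColor(d['pixels'],cv2.COLOR_BGR2HSV)
    m=((hsv[...,0]>10)&(hsv[...,0]<29)&(hsv[...,1]>110)&(hsv[...,2]>60)).astype(np.uint8)
    k=np.zeros_like(m); cv2.circle(k,c,r,1,-1); m&=k
    c=max(cv2.findContours(m,cv2.RETR_EXTERNAL,cv2.CHAIN_APPROX_NONE)[0],key=cv2.contourArea)
    return c
def dark(d,c,r=16):
    g=cv2.cvtColor(d['pixels'],cv2.COLOR_BGR2GRAY); k=np.zeros_like(g); cv2.circle(k,c,r,1,-1)
    m=((g<120)&(k>0)).astype(np.uint8)
    return max(cv2.findContours(m,cv2.RETR_EXTERNAL,cv2.CHAIN_APPROX_NONE)[0],key=cv2.contourArea)
def tri(d1,p1,d2,p2):
    a,b=ray(d1,*p1),ray(d2,*p2); a/=np.linalg.norm(a); b/=np.linalg.norm(b)
    t=np.linalg.lstsq(np.stack([a,-b],1),d2['position']-d1['position'],rcond=None)[0]
    A=d1['position']+t[0]*a; B=d2['position']+t[1]*b; return (A+B)/2,np.linalg.norm(A-B)
if __name__=='__main__':
    T,S=load('top1'),load('scene1')
    for n,f,ct,cs,z in[('bush',brass,(409,225),(238,190),.04),('fitted',brass,(211,201),(442,228),.059),('bore',dark,(255,211),(396,216),.045)]:
        out=[]
        for d,c in((T,ct),(S,cs)):
            k=f(d,c); e=cv2.fitEllipse(cv2.convexHull(k)); W=cloud(d)
            P=np.array([on_plane(d,*q[0],z) for q in k]); cc,rr=cv2.minEnclosingCircle(P[:,:2].astype(np.float32)*1000)
            m=np.zeros((400,640),np.uint8); cv2.drawContours(m,[k],-1,1,-1)
            zz=W[m>0][:,2]
            print(n,'ell',np.round(e[0],1),np.round(e[1],1),'circle mm',np.round(cc,1),round(rr,1),'ellc->',np.round(on_plane(d,*e[0],z),4),'depth z med/max',np.round([np.nanmedian(zz),np.nanpercentile(zz,95)],4))
            out.append(e[0])
        print('  tri',*tri(T,out[0],S,out[1]))
    W=cloud(T)
    for n,(u,v) in dict(white1=(457,237),white2=(399,161),bowl=(447,181)).items(): print(n,W[v,u+7])
    hm=((W[...,2]>.04)&(W[...,2]<.05)).astype(np.uint8); hm[:, :185]=0; hm[:,290:]=0; hm[:170]=0; hm[245:]=0
    pts=W[hm>0][:,:2].astype(np.float32); r=cv2.minAreaRect(pts*1000); print('housing rect',r,np.median(W[hm>0][:,2]))
E
python3 m.py
```

```text
bush ell [409.  224.6] [25.7 26.2] circle mm [ 530.4 -285. ] 28.3 ellc-> [ 0.5303 -0.285   0.04  ] depth z med/max [0.039  0.0415]
bush ell [237.4 186.9] [20.3 27.7] circle mm [ 531.1 -286.7] 29.3 ellc-> [ 0.5316 -0.2867  0.04  ] depth z med/max [0.0402 0.0423]
  tri [ 0.53049292 -0.28631068  0.03856289] 0.001837849784624861
fitted ell [211.1 201.1] [25.9 26.6] circle mm [580.7 134.1] 27.8 ellc-> [0.5807 0.1342 0.059 ] depth z med/max [0.0584 0.0607]
fitted ell [441.5 226.8] [23.  29.8] circle mm [582.2 133.8] 28.0 ellc-> [0.5828 0.1336 0.059 ] depth z med/max [0.0592 0.0612]
  tri [0.58092279 0.13454388 0.05656844] 0.0006552672868512526
bore ell [253.4 211.1] [20.9 21.7] circle mm [560.2  48.5] 23.8 ellc-> [0.5603 0.0481 0.045 ] depth z med/max [0.0304 0.0421]
bore ell [395.3 216.1] [18.9 24. ] circle mm [559.8  47.2] 24.0 ellc-> [0.5605 0.047  0.045 ] depth z med/max [0.0318 0.0447]
  tri [0.56037868 0.04756328 0.0449282 ] 0.0010469781266569933
white1 [ 0.50328038 -0.40366885  0.03946254]
white2 [ 0.66924249 -0.28205541  0.03896653]
bowl [ 0.62887901 -0.39680107  0.01035763]
housing rect ((571.0169677734375, 92.12181854248047), (164.66273498535156, 84.07662200927734), 76.58594512939453) 0.04465212070889246
```

```bash
cat > go.py <<'E'
import sys
from h import *
def go(x,y,z,yaw=None):
    s=readout.observe(); R=cv2.Rodrigues(np.array(s['ee_rot']))[0]; p=s['position']
    yd=np.degrees(np.arctan2(R[1,1],R[0,1]))
    if yaw is not None:
        # turn about tool z (down) by +a lowers world yaw by a
        a=((yd-yaw+90)%180)-90; print('tool y heading',yd.round(2),'turn deg',a.round(2),'units',(a/4).round(3))
        R=R@cv2.Rodrigues(np.array([0,0,np.radians(a)]))[0]; print('check y axis',R[:,1].round(3))
    d=R.T@(np.array([x,y,z])-p); print('pos',p.round(4),'tilt z',R[:,2].round(4),'shift units',(d/.04).round(3),'force',s['force'].round(1),'w',round(s['width'],3),'gf',s['gripper_force'],'t',s['clock'],'q',s['joints'].round(2))
a=[float(v) for v in sys.argv[1:]]; go(*a)
E
python3 go.py 0.5306 -0.2855 0.12 -13.4; python3 -m creep '[[0,0,0,0,1]]' 20
```

```text
tool y heading 65.94 turn deg 79.34 units 19.836
check y axis [ 0.973 -0.232 -0.   ]
pos [0.2546 0.5705 0.2263] tilt z [-3.e-04 -9.e-04 -1.e+00] shift units [-19.215  11.67    2.673] force [0.2 0.3 0. ] w 1.004 gf 0.0 t 0.2 q [-1.25  0.43  0.02  1.57 -0.01  1.13 -0.08]
clock: 0.32
position: [0.2547, 0.5706, 0.2265]
ee_rot: [-0.655, -3.073, 0.001]
force: [0.9, 0.0, -0.1]
width: 0.998
gripper_force: 0.0
```

```bash
python3 -m creep '[[0,0,0,1,1],[0,0,0,1,1],[0,0,0,1,1],[0,0,0,1,1],[0,0,0,1,1],[0,0,0,1,1],[0,0,0,1,1],[0,0,0,1,1],[0,0,0,1,1],[0,0,0,1,1],[0,0,0,1,1],[0,0,0,1,1]]' && python3 -m creep '[[0,0,0,1,1],[0,0,0,1,1],[0,0,0,1,1],[0,0,0,1,1],[0,0,0,1,1],[0,0,0,1,1],[0,0,0,1,1],[0,0,0,0.84,1],[0,0,0,0,1]]' ; python3 go.py 0.5306 -0.2855 0.14 -13.4
```

```text
clock: 1.82
position: [0.2547, 0.5707, 0.2267]
ee_rot: [-1.851, -2.539, 0.0]
force: [0.4, -0.5, -0.1]
width: 0.999
gripper_force: 0.0
clock: 2.95
position: [0.2546, 0.5707, 0.2267]
ee_rot: [2.465, 1.947, -0.0]
force: [-0.6, 1.1, 0.4]
width: 0.999
gripper_force: 0.0
tool y heading -13.39 turn deg 0.01 units 0.003
check y axis [ 0.973 -0.232  0.   ]
pos [0.2546 0.5707 0.2267] tilt z [ 0.e+00 -1.e-04 -1.e+00] shift units [-19.224  11.673   2.17 ] force [-0.6  1.1  0.4] w 0.999 gf 0.0 t 2.95 q [-1.47  0.44  0.34  1.59 -0.16  1.13 -1.32]
```

```bash
python3 -m creep '[[-0.96,0.58,0,0,1],[-0.96,0.58,0,0,1],[-0.96,0.58,0,0,1],[-0.96,0.58,0,0,1],[-0.96,0.58,0,0,1],[-0.96,0.58,0,0,1],[-0.96,0.58,0,0,1],[-0.96,0.58,0,0,1],[-0.96,0.58,0,0,1],[-0.96,0.58,0,0,1]]' && python3 -m creep '[[-0.96,0.58,0.2,0,1],[-0.96,0.58,0.2,0,1],[-0.96,0.58,0.2,0,1],[-0.96,0.58,0.2,0,1],[-0.96,0.58,0.2,0,1],[-0.96,0.58,0.2,0,1],[-0.96,0.58,0.2,0,1],[-0.96,0.58,0.2,0,1],[-0.96,0.58,0.2,0,1],[-0.5,0.4,0.2,0,1],[0,0,0,0,1],[0,0,0,0,1]]' ; python3 go.py 0.5306 -0.2855 0.029 -13.4
```

```text
clock: 4.2
position: [0.3917, 0.142, 0.227]
ee_rot: [-2.464, -1.949, -0.002]
force: [0.7, 0.4, 0.1]
width: 1.0
gripper_force: 0.0
clock: 5.7
position: [0.5249, -0.2637, 0.1466]
ee_rot: [-2.464, -1.947, -0.0]
force: [0.9, 0.6, -1.0]
width: 1.001
gripper_force: 0.0
tool y heading -13.36 turn deg 0.04 units 0.01
check y axis [ 0.973 -0.232 -0.001]
pos [ 0.5249 -0.2637  0.1466] tilt z [-4.e-04  8.e-04 -1.e+00] shift units [-0.5    0.266  2.94 ] force [ 0.9  0.6 -1. ] w 1.001 gf 0.0 t 5.7 q [-0.1   0.52  0.69  1.8  -0.39  0.96  0.52]
```

```bash
python3 -m creep '[[-0.5,0.27,0,0,1],[0,0,0.5,0,1],[0,0,0.5,0,1],[0,0,0.3,0,1],[0,0,0,0,1],[0,0,0,0,1]]'; python3 go.py 0.5306 -0.2855 0.029 -13.4; python3 - <<'E'
from h import *
T=grab('top','t2');S=grab('scene','s2')
a=T['pixels'][150:300,330:500];b=S['pixels'][110:260,150:320]
cv2.imwrite('pics/c2.png',cv2.resize(np.hstack([a,b]),None,fx=2.3,fy=2.3,interpolation=cv2.INTER_CUBIC))
E
```

```text
clock: 6.45
position: [0.5315, -0.2863, 0.0955]
ee_rot: [2.465, 1.947, 0.001]
force: [-0.5, 0.0, 0.9]
width: 0.999
gripper_force: 0.0
tool y heading -13.39 turn deg 0.01 units 0.004
check y axis [ 0.973 -0.232  0.001]
pos [ 0.5315 -0.2863  0.0955] tilt z [ 1.e-03 -3.e-04 -1.e+00] shift units [ 0.014 -0.027  1.662] force [-0.5  0.   0.9] w 0.999 gf 0.0 t 6.45 q [-0.02  0.6   0.64  1.81 -0.45  0.88  0.6 ]
```

View pics/c2.png

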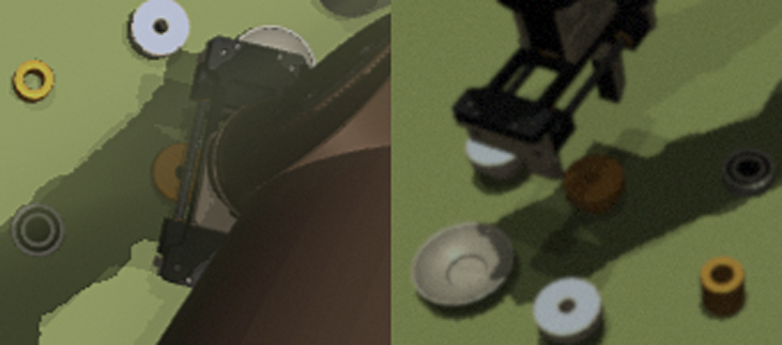

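The top crop shows the gripper over the bushing (crop (170,172)), and the scene crop shows the fingers above it at (595,182). The fingers stand clear of the neighbours. Descending.

```bash
python3 -m creep '[[0,0,0.5,0,1],[0,0,0.5,0,1],[0,0,0.4,0,1],[0,0,0.26,0,1],[0,0,0,0,1]]' && python3 -m creep '[[0,0,0,0,0.4],[0,0,0,0,0.4],[0,0,0,0,0.4],[0,0,0,0,0.4],[0,0,0,0,0.4],[0,0,0,0,0.4]]' 30; python3 go.py 0.5306 -0.2855 0.12 -13.4
```

```text
clock: 7.18
position: [0.5304, -0.2862, 0.0273]
ee_rot: [-2.465, -1.946, 0.001]
force: [-0.0, -0.7, 0.1]
width: 0.999
gripper_force: 0.0
clock: 7.92
position: [0.5312, -0.2864, 0.0285]
ee_rot: [2.465, 1.947, 0.001]
force: [-0.6, -0.0, 2.4]
width: 0.602
gripper_force: 30.0
tool y heading -13.41 turn deg -0.01 units -0.003
check y axis [ 0.973 -0.232  0.   ]
pos [ 0.5312 -0.2864  0.0285] tilt z [ 4.e-04 -0.e+00 -1.e+00] shift units [ 0.018 -0.019 -2.287] force [-0.6 -0.   2.4] w 0.602 gf 30.000748336315155 t 7.925 q [ 0.02  0.69  0.58  1.85 -0.53  0.76  0.65]
```

```bash
python3 -m creep '[[0,0,0,0,0.3],[0,0,-0.6,0,0.3],[0,0,-0.8,0,0.3],[0,0,-0.8,0,0.3],[0,0,-0.6,0,0.3],[0,0,0,0,0.3]]' 55; python3 go.py 0.561 0.048 0.13 -13.4
```

```text
clock: 8.68
position: [0.5317, -0.2869, 0.1416]
ee_rot: [2.464, 1.945, 0.002]
force: [0.2, 0.0, -1.2]
width: 0.593
gripper_force: 55.0
tool y heading -13.42 turn deg -0.02 units -0.005
check y axis [ 0.973 -0.232  0.003]
pos [ 0.5317 -0.2869  0.1416] tilt z [ 0.0025 -0.001  -1.    ] shift units [ 8.315 -1.229  0.284] force [ 0.2  0.  -1.2] w 0.593 gf 54.99962389469147 t 8.675 q [-0.05  0.55  0.68  1.77 -0.41  0.97  0.56]
```

```bash
python3 -m creep '[[0.5,-0.1,0,0,0.3],[0.9,-0.12,0,0,0.3],[0.9,-0.13,0,0,0.3],[0.9,-0.13,0,0,0.3],[0.9,-0.13,0,0,0.3],[0.9,-0.13,0,0,0.3],[0.9,-0.13,0,0,0.3],[0.9,-0.13,0,0,0.3],[0.9,-0.13,0,0,0.3],[0.6,-0.1,0.1,0,0.3],[0,0,0.1,0,0.3],[0,0,0,0,0.3]]'; python3 -m creep '[[0,0,0,0,0.3],[0,0,0,0,0.3]]'; python3 go.py 0.561 0.048 0.095 -13.4;  python3 - <<'E'
from h import *
T=grab('top','t3');S=grab('scene','s3')
a=T['pixels'][140:290,180:350];b=S['pixels'][110:260,330:500]
cv2.imwrite('pics/c3.png',cv2.resize(np.hstack([a,b]),None,fx=2.3,fy=2.3,interpolation=cv2.INTER_CUBIC))
E
```

```text
clock: 10.18
position: [0.5594, 0.047, 0.1313]
ee_rot: [-2.466, -1.946, 0.003]
force: [0.0, -0.8, -1.1]
width: 0.595
gripper_force: 55.0
clock: 10.42
position: [0.5603, 0.047, 0.1325]
ee_rot: [2.467, 1.945, 0.0]
force: [-0.0, 0.0, -1.1]
width: 0.595
gripper_force: 55.0
tool y heading -13.5 turn deg -0.1 units -0.026
check y axis [ 0.973 -0.232  0.   ]
pos [0.5603 0.047  0.1325] tilt z [ 2.e-04 -1.e-04 -1.e+00] shift units [0.028 0.012 0.936] force [-0.   0.  -1.1] w 0.595 gf 54.999698996543884 t 10.425 q [-0.67  0.5   0.69  1.88 -0.4   0.9  -0.02]
```

View pics/c3.png

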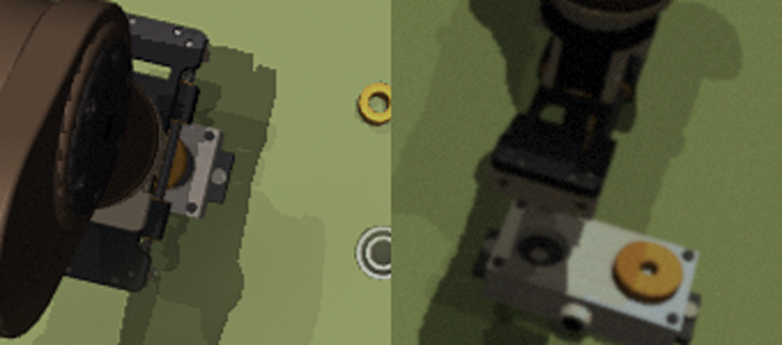

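The top crop shows the held flange at (180,160) over the housing. In the scene crop the gripper hides the bushing above the bore at (542,250), and the fitted bushing is at (648,268). Position readings match the bore, so descend gently.

```bash
python3 -m creep '[[0.03,0.01,0.3,0,0.3],[0,0,0.4,0,0.3],[0,0,0.4,0,0.3],[0,0,0.2,0,0.3],[0,0,0,0,0.3]]'; python3 -m creep '[[0,0,0.15,0,0.3],[0,0,0.15,0,0.3],[0,0,0,0,0.3],[0,0,0,0,0.3]]'; python3 go.py 0.561 0.048 0.0475 -13.4
```

```text
clock: 11.15
position: [0.5603, 0.0489, 0.0795]
ee_rot: [-2.466, -1.946, 0.002]
force: [0.4, 0.7, -2.3]
width: 0.598
gripper_force: 55.0
clock: 11.65
position: [0.561, 0.049, 0.0685]
ee_rot: [2.466, 1.947, 0.0]
force: [0.1, -0.5, -1.1]
width: 0.596
gripper_force: 55.0
tool y heading -13.42 turn deg -0.02 units -0.005
check y axis [ 0.973 -0.232  0.   ]
pos [0.561  0.049  0.0685] tilt z [ 2.e-04  1.e-04 -1.e+00] shift units [-0.025  0.007  0.524] force [ 0.1 -0.5 -1.1] w 0.596 gf 54.999568462371826 t 11.65 q [-0.62  0.58  0.62  1.93 -0.48  0.78  0.04]
```

```bash
python3 -m creep '[[0,0,0.1,0,0.3],[0,0,0.1,0,0.3],[0,0,0,0,0.3]]'; python3 -m creep '[[0,0,0.07,0,0.3],[0,0,0,0,0.3]]';  python3 go.py 0.561 0.048 0.0475 -13.4
```

```text
clock: 12.02
position: [0.5606, 0.0491, 0.0599]
ee_rot: [-2.466, -1.946, 0.001]
force: [0.4, 1.1, -0.9]
width: 0.596
gripper_force: 55.0
clock: 12.28
position: [0.5608, 0.0491, 0.0576]
ee_rot: [-2.466, -1.947, -0.0]
force: [-1.1, -0.5, 1.2]
width: 0.593
gripper_force: 55.0
tool y heading -13.42 turn deg -0.02 units -0.005
check y axis [ 0.973 -0.232 -0.   ]
pos [0.5608 0.0491 0.0576] tilt z [-0.e+00  1.e-04 -1.e+00] shift units [-0.025  0.01   0.252] force [-1.1 -0.5  1.2] w 0.593 gf 55.000290870666504 t 12.275 q [-0.61  0.6   0.61  1.94 -0.49  0.76  0.05]
```

Starting on the ring. Press in small steps, watching force.

```bash
for i in 1; do :; done; python3 -m creep '[[0,0,0.05,0,0.3],[0,0,0.05,0,0.3],[0,0,0,0,0.3]]'; python3 -m creep '[[0,0,0.05,0,0.3],[0,0,0,0,0.3]]'
```

```text
clock: 12.65
position: [0.5609, 0.0491, 0.0537]
ee_rot: [-2.466, -1.947, -0.0]
force: [-1.7, -0.8, 3.3]
width: 0.596
gripper_force: 55.0
clock: 12.9
position: [0.5609, 0.049, 0.0517]
ee_rot: [-2.466, -1.947, -0.0]
force: [-1.8, -0.5, 4.3]
width: 0.595
gripper_force: 55.0
```

```bash
python3 -m creep '[[0,0,0.04,0,0.3],[0,0,0,0,0.3]]'; python3 -m creep '[[0,0,0.04,0,0.3],[0,0,0,0,0.3]]'; python3 - <<'E'
from h import *
T=grab('top','t4');S=grab('scene','s4')
a=T['pixels'][160:260,190:290];b=S['pixels'][160:260,360:460]
cv2.imwrite('pics/c4.png',cv2.resize(np.hstack([a,b]),None,fx=4,fy=4,interpolation=cv2.INTER_CUBIC))
E
```

```text
clock: 13.15
position: [0.5609, 0.049, 0.05]
ee_rot: [-2.466, -1.946, -0.0]
force: [-1.1, 0.3, 3.4]
width: 0.596
gripper_force: 55.0
clock: 13.4
position: [0.5609, 0.0491, 0.0484]
ee_rot: [-2.466, -1.947, -0.0]
force: [-1.1, 0.8, 3.8]
width: 0.593
gripper_force: 55.0
```

View pics/c4.png

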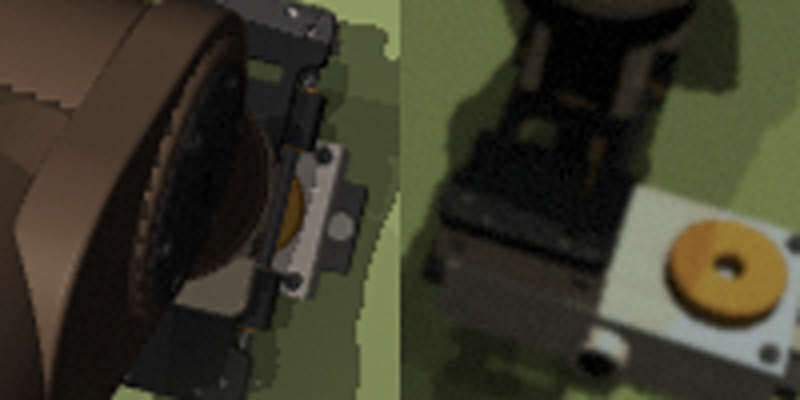

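The top crop shows a sliver of the held flange at (290,215), and the scene view is occluded. I'll read the flange height from depth at that sliver.

```bash
python3 - <<'E'
from h import *
T=load('t4'); W=cloud(T); hsv=cv2.cvtColor(T['pixels'],cv2.COLOR_BGR2HSV)
m=(hsv[...,0]>8)&(hsv[...,0]<25)&(hsv[...,1]>170)&(hsv[...,2]>50); m[:200]=0;m[224:]=0;m[:,:259]=0;m[:,268:]=0
print(m.sum(),np.round(np.sort(W[m][:,2]),4)); print(W[215,268],W[212,270])
E
python3 -m creep '[[0,0,0.03,0,0.3],[0,0,0,0,0.3]]'
```

```text
51 [0.0514 0.0527 0.0547 0.0558 0.0558 0.056  0.0562 0.0565 0.0565 0.0569
 0.057  0.0576 0.0578 0.0579 0.0579 0.058  0.0581 0.0582 0.0584 0.0586
 0.0588 0.0591 0.0591 0.0592 0.0592 0.0595 0.0595 0.0596 0.0596 0.0598
 0.0598 0.0598 0.0599 0.0599 0.06   0.0602 0.0603 0.0604 0.0604 0.0605
 0.0606 0.0607 0.0608 0.0609 0.061  0.061  0.0612 0.0613 0.0613 0.0615
 0.0619]
[0.55182166 0.01703747 0.04549087] [0.55828788 0.0130599  0.04377712]
clock: 13.75
position: [0.5609, 0.049, 0.0475]
ee_rot: [-2.466, -1.947, -0.001]
force: [-3.0, 0.7, 9.4]
width: 0.596
gripper_force: 55.0
```

Flange top reads about 60 mm against 59 mm when home, and the force is beginning to rise. One more small push.

```bash
python3 -m creep '[[0,0,0.02,0,0.3],[0,0,0,0,0.3]]'
```

```text
clock: 14.0
position: [0.5609, 0.0491, 0.0474]
ee_rot: [-2.465, -1.946, -0.001]
force: [-6.5, 0.4, 19.7]
width: 0.59
gripper_force: 55.0
```

Hard stop at 19.7 N with no further travel. Relax, release, retreat and check.

```bash
python3 -m creep '[[0,0,-0.03,0,0.3],[0,0,0,0,0.75],[0,0,0,0,0.75],[0,0,0,0,0.75],[0,0,0,0,0.75],[0,0,-0.4,0,0.75],[0,0,-0.8,0,0.75],[-0.8,0,-0.8,0,0.75],[-1,0,-0.8,0,0.75],[-1,0,-0.5,0,0.75],[-1,0,0,0,0.75],[0,0,0,0,0.75]]'; python3 -m creep '[[-1,0.5,0,0,0.75],[-1,0,0,0,0.75],[0,0,0,0,0.75],[0,0,0,0,0.75]]'; python3 - <<'E'
from h import *
from m import brass,tri
T=grab('top','t5');S=grab('scene','s5')
a=T['pixels'][140:290,180:350];b=S['pixels'][140:290,330:500]
cv2.imwrite('pics/c5.png',cv2.resize(np.hstack([a,b]),None,fx=2.3,fy=2.3,interpolation=cv2.INTER_CUBIC))
for d,c in((T,(253,210)),(S,(396,214))):
    try:
        k=brass(d,c,20); e=cv2.fitEllipse(cv2.convexHull(k)); m=np.zeros((400,640),np.uint8); cv2.drawContours(m,[k],-1,1,-1); z=cloud(d)[m>0][:,2]
        print(e,on_plane(d,*e[0],.059),np.nanmedian(z),np.nanpercentile(z,[20,90]))
    except Exception as x: print(x)
E
```

```text
clock: 15.5
position: [0.5248, -0.1027, 0.1813]
ee_rot: [2.47, 1.938, 0.002]
force: [-0.1, 0.6, 0.7]
width: 0.751
gripper_force: 0.0
clock: 16.0
position: [0.5268, -0.1802, 0.1798]
ee_rot: [-2.465, -1.947, -0.001]
force: [0.1, 0.2, -0.4]
width: 0.749
gripper_force: 0.0
((252.254150390625, 210.75509643554688), (25.893762588500977, 26.518951416015625), 79.76627349853516) [0.56018715 0.04820976 0.059     ] 0.058448053257985855 [0.0571277  0.06005423]
((396.8559265136719, 212.9221954345703), (22.733789443969727, 28.14834213256836), 103.91280364990234) [0.56285221 0.04811029 0.059     ] 0.05917782378558101 [0.05809286 0.0608863 ]
```

View pics/c5.png

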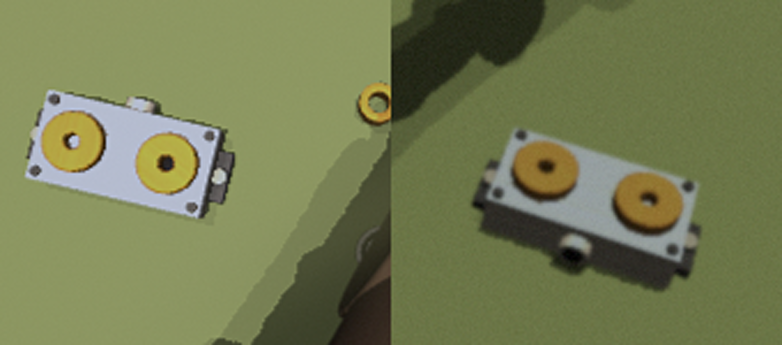

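Both flanges sit alike: the new one is at crop (167,163), its twin at (72,141). The new flange top is at 58.4–59.2 mm, the same as the fitted one, and it is centred on the bore.

```bash
python3 -c "from cell import sign_off; print(sign_off())"
```

```text
the job is handed in; nothing more can be done
None
```

The bushing is pressed fully home in the empty bore, with its flange at the same height as the fitted one; I stopped pressing at 19.7 N, left the sleeve where it stood, and handed the job in about 16 s into the 40 s allowed.

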